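Open the extraction cabinet to its working height

ROBOT

A 6-joint arm with a two-finger parallel gripper is mounted at the origin on a cart in front of the work surface, level with it; the furniture and walls round the work are solid. World frame = base frame: x ahead of the robot, y to its left, z up, the work surface at z = 0. Lengths are in m, angles in degrees, forces in N, time in s.
With the tool pointing down it reaches from about 0.4 to 0.825 m from the base axis. Payload 7 kg.
Tool frame: the origin (TCP) lies midway between the tips of the shut fingers; the grasp point (between the pads) lies 19 mm behind it; z points along the fingers, y is the line along which they close (so a half turn about z gives the same grasp; the last joint's range is limited). The gripper opens to 88 mm and grips with 3 to 60 N. Pads are 19 mm wide; open, the fingers measure 130 mm over their backs; the gripper's body (78 mm by 193 mm) begins 47 mm behind the grasp point.
Start: joints at [-58.493, 20.546, 0.682, 0, -70.136, -16.507], TCP at [0.175, -0.652, 0.227] pointing down, gripper open.
Joint ranges: [-176.03, 176.03], [-82.01, 121.73], [-58.28, 71.71], [-173.87, 95.51], [-174.79, -0.11], [-173.66, 173.66]. Speed limits (degrees/s): [136.94, 136.94, 172.46, 180, 180, 180].

INTERFACE

Orientations are given as [roll, pitch, yaw] about the fixed x, y, z axes, in that order (R = Rz(yaw) Ry(pitch) Rx(roll)).
In Python, from plant import r gives the robot as it stands. The module is installed in compiled form; this text tells all that it offers.
- The arm moves only by the tool play_rows, never from a script. Its argument "rows" is a list of rows, each an object with "slide": the shift along the tool's x, y, z as a fraction of full scale, a list of three; "delta_rot": the turn, a rotation vector about the tool's x, y, z as a fraction of full scale, a list of three; "fingers": the opening, from -1 (shut) to 1 (fully open). In form: [{"slide": [x, y, z], "delta_rot": [rx, ry, rz], "fingers": fingers}, ...]. A call has 1 to 8 rows; each row shifts and turns the commanded pose from where the row before left it, along the tool's axes as they then stand; what a row does not reach is not made up. Full scale, the value 1, is 0.15 m for a shift and 0.08 rad for a turn. A row lasts 1/8 s, in which the tool goes at most 62.5 mm and 10.7 degrees, less where a joint would pass 70% of its speed; a pose out of reach is approached as far as the arm can. A call with a number of a shift or a turn outside -1 to 1 is refused whole. A call with a gripper value outside its range is refused whole. The fingers move at their own pace and stop on an object; "squeeze" is the grip in N (left out, the last holds). Time passes only in rows, so rows that do not move let the fingers close. It gives the time, the measured TCP pose, the force, the opening and the grip force at its end, in the units of the state.
- r.get_state(): the state, without advancing time (a new reading comes with each control period).
- r.capture(name): name is "scene" or "top" or "wrist"; returns a dict with "image" (420x560x3 uint8, blue, green, red), "fx", "fy", "cx", "cy" (pixels), "R" (3x3) and "t" (3): a world point X has camera coordinates R X + t; the wrist camera has in their place "T_tool_cam" (4x4, takes a point from camera to tool coordinates, whose origin is the TCP and whose axes are the flange's). Camera axes: x right, y down, z forward; pixel columns grow to the right and rows downward; lengths in m; the calibration is good to about 2 mm. A picture is of the moment at which its call begins: read the wrist's pose just before it. There is no depth.
- r.close_job(): hands the job in; it is judged then, once.
The state is a dict: "time_s": time; "joints": joint angles; "qd": joint speeds; "joint_torque": joint torques, N m; "tcp_pos": TCP position; "eef_rot": TCP orientation; "contact_force": force on the tool from outside, world axes, zero at the start; "moment": the same for the moment, N m; "gripper_width": finger opening in m; "gripper_force": force on a finger pad.
Only numpy, scipy, OpenCV 4.12 (cv2) and the standard library are available. Lean on these libraries where they do the work, as an engineer would, in place of code of your own. Each camera call takes 0.05 s, during which the arm holds its last target. There are 200 camera calls.

TASK

Get the extraction cabinet ready for washing up: first press the green fan button fully down and let it go, then push the counterweighted glass sash up with the fingertips from beneath its blue lip until the underside of the lip is level with the upper edge of the orange marker on the left post. Only push: never pinch the lip between the fingers, and leave the ink tin, the solvent can and the ink jar standing where they are. The sash stays where you leave it; finish clear of everything.

Things in the scene. Friction and masses are not known exactly. Their poses are not given: they have to be found in the camera images.
- cabinet: Fixed white and grey bench-top cabinet, 300 mm wide, 310 mm tall (pulleys and duct stub to 345 mm), 130 mm deep behind its front. Origin at worktop level in the middle of its front; its x axis points into the cabinet (away from the robot, with some yaw), y to its left, z up. Its two aluminium guide posts stand 142 mm either side of the middle and reach 18 mm in front of the origin. Below the sash is a fixed apron 80 mm tall.
- sash (a joint): Height of the sliding glass sash above its shut place, m, 0 to 0.13 (end stop), growing upwards. The lip's underside is 90 mm above the worktop at 0. The sash is balanced by hidden counterweights, needs about 4 N to slide either way and stays where it is left.
- lip_edge (a point): Middle of the lower front edge of the sash's lip; moves with the sash. The lip is a blue horizontal plate, 200 mm wide, 8 mm thick, projecting about 48 mm from the sash towards the robot, free from below; its underside is at this point's height. Above it a sloping aluminium strip rises from near the lip's front edge back to the sash, to about 46 mm above the underside. Axes as the cabinet's.
- mark_edge (a point): Middle of the upper front edge of the orange marker (34 mm wide, 12 mm tall) on the front of the left guide post: the height that the lip's underside must reach. Fixed; stands 27 mm nearer to the cabinet than the lip's front edge and 142 mm left of its middle. Axes as the cabinet's.
- fan (a joint): Travel of the green fan button, m: 0 up, 0.006 fully down. A spring brings it back; about 5 N presses it fully down.
- fan_top (a point): Centre of the top of the green button, 32 mm across, which is pressed straight down. It is 62 mm above the worktop, in a black collar 48 mm across on top of a fixed grey switch box 90x70x40 mm.
- tin_mid (a point): Centre of the paint-splashed ink tin, 71 mm across and 53 mm tall, loose, half-way up (27 mm).
- can_mid (a point): Centre of the red oblong solvent can with black cap that stands left of the cabinet, 40x66x144 mm, loose, half-way up (72 mm).
- jar_mid (a point): Centre of the glass jar of purple-grey ink, 66 mm across and 82 mm tall, loose, half-way up (41 mm).
Not all that is in view belongs to the job. What is shaped like the part that bears fan but red or turquoise is not meant.

How it is judged (in metres and radians):
On the way, in this order (a step that is already met when the one before it is completed fails the run):
1. the green fan button is pressed down (value of joint fan above 0.0042 m), for 0.05 s.
2. the button is let go (value of joint fan below 0.002 m), for 0.05 s.
3. the fingers push the lip up close to the marker (contact force between the fingers and sash_lip above 0.5 N and z of lip_edge in the frame of mark_edge between -0.025 and 0.008 m), for 0.05 s.
At the end, for the whole second after the job is handed in: The sash rests with the lip's underside within 8 mm of the height of the orange marker's upper edge, the fan button is up again, and the tin, can and jar are within 20 mm of where they stood (z of lip_edge in the frame of mark_edge between -0.008 and 0.008 m and velocity of joint sash between -0.01 and 0.01 m/s and value of joint fan below 0.002 m and distance of each of tin_mid, can_mid, jar_mid from where it was at the start of the episode below 0.02 m); the robot touches nothing.
It fails at once if the lip is pinched: fingers press on its underside and on the sloping strip above it at once (contact force between the fingers and sash_lip above 1.5 N and contact force between the fingers and sash_strip above 1.5 N).
It fails at once if the tin, the can or the jar is pushed away, lifted or knocked over (distance of any of tin_mid, can_mid, jar_mid from where it was at the start of the episode above 0.02 m).
It also fails if it takes over 64 s, if anything falls off the work surface, if the arm or the gripper's body presses on something with over 40 N, if the wrist force passes 120 N, or if a joint passes its speed limit or range.

## Working session

There is one attempt and no reset: what is moved stays moved. The work goes in short steps, Python scripts to look and compute and a tool call to move; the robot and the scene stay as the last step left them, time stands still between calls to the robot, and variables do not carry over. Pictures are saved under pics/ and viewed, at most 10 in all, crops included, and the job is handed in when it is done.

Besides the shell and the picture viewer there is one more tool, called after "Request:" as name(argument=value, ...) on one line, values as JSON. play_rows: Moves the arm, as the interface text tells. Shift numbers are shares of 0.15 m and turn numbers shares of 0.08 rad, none past 1 either way. Its arguments: {"type":"object","properties":{"rows":{"type":"array"},"squeeze":{"type":"number"}},"required":["rows"]}

```bash
mkdir -p pics; python3 - <<'E'
from plant import r
import cv2,pickle
s=r.get_state(); print(s['time_s'],s['tcp_pos'],s['eef_rot'],s['gripper_width'])
C={}
for n in('scene','top'):
    c=r.capture(n); C[n]=c; cv2.imwrite(f'pics/{n}0.png',c['image']); print(n,c['fx'],c['cx'],c['cy'],c['R'],c['t'])
pickle.dump(C,open('c.pkl','wb'))
E
```

```text
0.0 [ 0.17454719 -0.65153361  0.22564076] [ 1.79905063e+02 -1.02031565e-02 -1.65004643e+02] 0.08784039970195841
scene 446.70648299852 282.2770180447883 204.78571015814083 [[-0.62133369 -0.78351798 -0.0066348 ]
 [-0.49687524  0.40054368 -0.76985697]
 [ 0.60585431 -0.4750414  -0.63818197]] [0.38900729 0.33993583 0.98318035]
top 387.567630172228 278.3863797425686 210.73225039776753 [[ 0.00798956 -0.9997297   0.02183334]
 [-0.99650585 -0.00977534 -0.08294904]
 [ 0.08314005 -0.02109432 -0.99631459]] [0.02944881 0.55760773 1.18800446]
```

View pics/scene0.png

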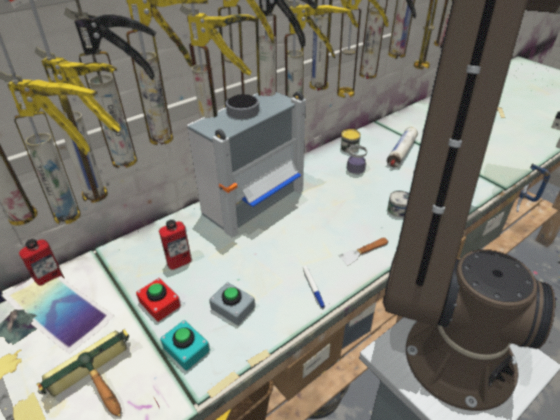

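View pics/top0.png

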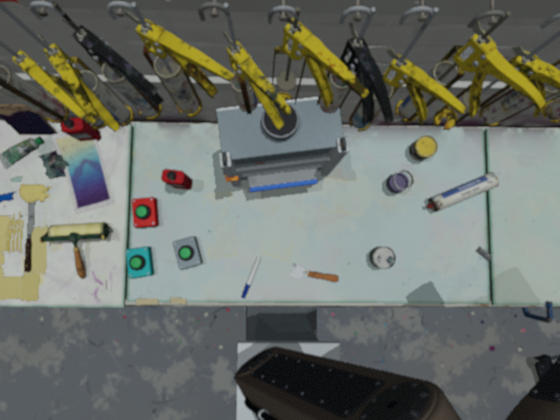

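The scene view shows the grey switch box with its green button at about (232,294), and the top view shows it at (186,252). The cabinet's blue lip runs (245,204)–(299,174) in scene and (250,190)–(317,183) in top. The orange marker is near (228,187) in scene. I'll enlarge both views.

```bash
python3 - <<'E'
import pickle,cv2,numpy as np
C=pickle.load(open('c.pkl','rb'))
a=C['scene']['image'][150:325,200:320]; b=C['top']['image'][140:275,160:345]
a=cv2.resize(a,None,fx=3.4,fy=3.4,interpolation=cv2.INTER_CUBIC)
b=cv2.resize(b,None,fx=2.1,fy=2.1,interpolation=cv2.INTER_CUBIC)
o=np.zeros((600,800,3),np.uint8); o[:a.shape[0],:a.shape[1]]=a[:600]; o[:b.shape[0],410:410+b.shape[1]]=b[:, :390]
cv2.imwrite('pics/crop1.png',o); print(a.shape,b.shape)
E
```

```text
(595, 408, 3) (284, 388, 3)
```

View pics/crop1.png

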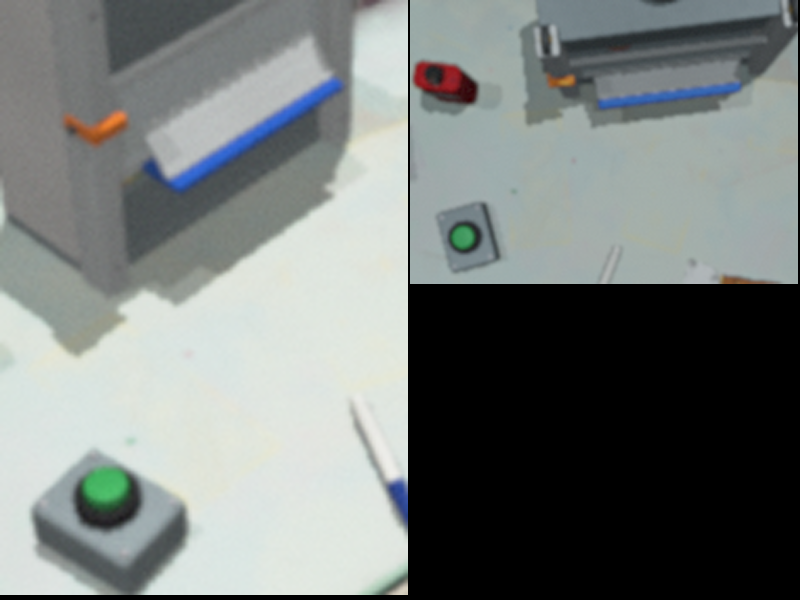

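Button top: scene (231.2,293.5), top (185.2,252.9). Lip lower edge ends: scene (252.9,205.9) and (300.3,176.8), top (250.5,190.5) and (317.1,183.3). Marker top edge: scene (232.6,186.2), top about (231.9,179).

```bash
cat > h.py <<'E'
import numpy as np,cv2,pickle
def P(c):
    K=np.array([[c['fx'],0,c['cx']],[0,c['fy'],c['cy']],[0,0,1]]); return K@np.c_[c['R'],c['t']]
def tri(c1,u1,c2,u2):
    X=cv2.triangulatePoints(P(c1),P(c2),np.float64(u1).reshape(2,1),np.float64(u2).reshape(2,1))[:,0]; X=X[:3]/X[3]
    e=[np.linalg.norm((lambda q:q[:2]/q[2])(P(c)@np.r_[X,1])-u) for c,u in((c1,u1),(c2,u2))]
    return X,np.round(e,2)
def ray(c,u,z):
    d=c['R'].T@np.array([(u[0]-c['cx'])/c['fx'],(u[1]-c['cy'])/c['fy'],1]); o=-c['R'].T@c['t']; return o+d*(z-o[2])/d[2]
E
python3 - <<'E'
from h import *
C=pickle.load(open('c.pkl','rb')); a,b=C['scene'],C['top']
np.set_printoptions(precision=4,suppress=True)
L=dict(btn=((231.2,293.5),(185.2,252.9)),lipL=((252.9,205.9),(250.5,190.5)),lipR=((300.3,176.8),(317.1,183.3)),mark=((232.6,186.2),(231.9,179)))
for k,(u,v) in L.items(): print(k,*tri(a,u,b,v))
print(ray(a,L['btn'][0],.062),ray(b,L['btn'][1],.062))
E
```

```text
btn [0.4251 0.3129 0.0578] [0.01 0.01]
lipL [0.6082 0.1173 0.1062] [0.26 0.32]
lipR [ 0.6335 -0.0766  0.1017] [0.23 0.32]
mark [0.6283 0.1638 0.1846] [0.38 0.49]
[0.422  0.3145 0.062 ] [0.4252 0.312  0.062 ]
```

Request:
play_rows(rows=[{"slide": [-0.308, 0.264, 0], "delta_rot": [0, 0, 0], "fingers": -1}, {"slide": [-0.308, 0.264, 0], "delta_rot": [0, 0, 0], "fingers": -1}, {"slide": [-0.308, 0.264, 0], "delta_rot": [0, 0, 0], "fingers": -1}, {"slide": [-0.308, 0.264, 0], "delta_rot": [0, 0, 0], "fingers": -1}, {"slide": [-0.308, 0.264, 0], "delta_rot": [0, 0, 0], "fingers": -1}, {"slide": [-0.308, 0.264, 0], "delta_rot": [0, 0, 0], "fingers": -1}, {"slide": [-0.308, 0.264, 0], "delta_rot": [0, 0, 0], "fingers": -1}, {"slide": [-0.308, 0.264, 0], "delta_rot": [0, 0, 0], "fingers": -1}], squeeze=10)

```text
time_s: 1.1
tcp_pos: [0.4503, -0.2484, 0.2266]
eef_rot: [180.0, 0.0, -165.0]
contact_force: [1.6, -1.4, 0.3]
gripper_width: 0.0135
gripper_force: 0.0
```

Request:
play_rows(rows=[{"slide": [-0.087, 0.398, 0], "delta_rot": [0, 0, 0], "fingers": -1}, {"slide": [-0.087, 0.398, 0], "delta_rot": [0, 0, 0], "fingers": -1}, {"slide": [-0.087, 0.398, 0], "delta_rot": [0, 0, 0], "fingers": -1}, {"slide": [-0.087, 0.398, 0], "delta_rot": [0, 0, 0], "fingers": -1}, {"slide": [-0.087, 0.398, 0], "delta_rot": [0, 0, 0], "fingers": -1}, {"slide": [-0.087, 0.398, 0], "delta_rot": [0, 0, 0], "fingers": -1}, {"slide": [-0.087, 0.398, 0], "delta_rot": [0, 0, 0], "fingers": -1}, {"slide": [-0.087, 0.398, 0], "delta_rot": [0, 0, 0], "fingers": -1}])

```text
time_s: 2.1
tcp_pos: [0.4262, 0.24, 0.2267]
eef_rot: [180.0, 0.0, -165.0]
contact_force: [1.5, 0.5, -0.1]
gripper_width: 0.0007
gripper_force: 0.0
```

Request:
play_rows(rows=[{"slide": [-0.057, 0.237, 0], "delta_rot": [0, 0, 0], "fingers": -1}, {"slide": [-0.057, 0.237, 0], "delta_rot": [0, 0, 0], "fingers": -1}, {"slide": [0, 0, 0.38], "delta_rot": [0, 0, 0], "fingers": -1}, {"slide": [0, 0, 0.38], "delta_rot": [0, 0, 0], "fingers": -1}, {"slide": [0, 0, 0.2], "delta_rot": [0, 0, 0], "fingers": -1}, {"slide": [0, 0, 0], "delta_rot": [0, 0, 0], "fingers": -1}])

```text
time_s: 2.85
tcp_pos: [0.4239, 0.3095, 0.0803]
eef_rot: [-179.8, -0.2, -165.0]
contact_force: [0.7, 0.6, 0.5]
gripper_width: 0.0006
gripper_force: 0.0
```

```bash
python3 - <<'E'
from plant import r
import cv2,numpy as np
s=r.get_state(); print(s['time_s'],s['tcp_pos'],s['contact_force'],s['joints'])
a=r.capture('scene')['image'][230:325,180:290]; b=r.capture('wrist')['image']
a=cv2.resize(a,(440,380),interpolation=cv2.INTER_CUBIC); b=cv2.resize(b,(350,262))
o=np.zeros((380,790,3),np.uint8);o[:,:440]=a;o[:262,440:]=b
cv2.imwrite('pics/btn.png',o)
E
```

```text
2.85 [0.42385331 0.30953086 0.08028057] [0.73100742 0.57305027 0.47403756] [ 5.75611112e+01  1.50849533e+01 -2.87866926e+01 -2.41107193e-02
 -4.64511579e+01 -1.32558668e+02]
```

View pics/btn.png

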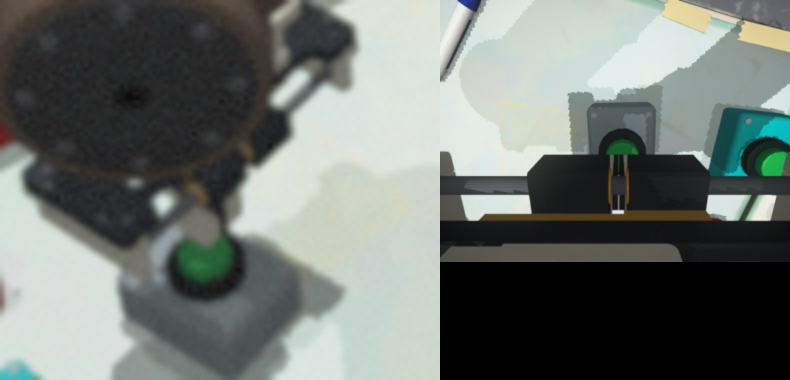

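The closed fingertips stand just over the green button: in the left crop they are at about (205,235) with the button at (205,255). Next I press.

Request:
play_rows(rows=[{"slide": [0, 0, 0.11], "delta_rot": [0, 0, 0], "fingers": -1}, {"slide": [0, 0, 0.03], "delta_rot": [0, 0, 0], "fingers": -1}, {"slide": [0, 0, 0.02], "delta_rot": [0, 0, 0], "fingers": -1}, {"slide": [0, 0, 0], "delta_rot": [0, 0, 0], "fingers": -1}])

```text
time_s: 3.45
tcp_pos: [0.4255, 0.3116, 0.0595]
eef_rot: [180.0, 0.1, -165.0]
contact_force: [-0.5, -0.6, 3.1]
gripper_width: 0.0004
gripper_force: 1.5
```

Request:
play_rows(rows=[{"slide": [0, 0, 0.02], "delta_rot": [0, 0, 0], "fingers": -1}, {"slide": [0, 0, 0.02], "delta_rot": [0, 0, 0], "fingers": -1}, {"slide": [0, 0, 0], "delta_rot": [0, 0, 0], "fingers": -1}])

```text
time_s: 3.82
tcp_pos: [0.4257, 0.3117, 0.0557]
eef_rot: [180.0, 0.1, -164.9]
contact_force: [-9.5, -5.1, 34.0]
gripper_width: 0.0008
gripper_force: 17.0
```

Request:
play_rows(rows=[{"slide": [0, 0, -0.2], "delta_rot": [0, 0, 0], "fingers": -1}, {"slide": [0, 0, -0.4], "delta_rot": [0, 0, 0], "fingers": -1}, {"slide": [0, 0, -0.4], "delta_rot": [0, 0, 0], "fingers": -1}, {"slide": [0.107, -0.372, -0.1], "delta_rot": [0, 0, 0.33], "fingers": -1}, {"slide": [0.107, -0.372, -0.1], "delta_rot": [0, 0, 0.33], "fingers": -1}, {"slide": [0.107, -0.372, 0], "delta_rot": [0, 0, 0.33], "fingers": -1}, {"slide": [0.107, -0.372, 0], "delta_rot": [0, 0, 0.33], "fingers": -1}, {"slide": [0.107, -0.372, 0], "delta_rot": [0, 0, 0.33], "fingers": -1}])

```text
time_s: 4.82
tcp_pos: [0.4039, 0.0201, 0.2327]
eef_rot: [180.0, 0.0, -172.6]
contact_force: [0.7, -0.0, 0.2]
gripper_width: 0.0004
gripper_force: 0.0
```

```bash
python3 - <<'E'
from plant import r
s=r.get_state(); print(s['time_s'],s['tcp_pos'],s['eef_rot'],s['joints'])
E
```

```text
4.825 [0.40385414 0.02011325 0.23268775] [ 1.79978646e+02  4.38764626e-02 -1.72580678e+02] [ 3.11652948e+01 -6.59872249e+00 -3.02092272e+01 -2.04996011e-03
 -6.63407347e+01 -1.13745142e+02]
```

Request:
play_rows(rows=[{"slide": [-0.33, 0, 0], "delta_rot": [0, 0, 0], "fingers": -1}, {"slide": [-0.33, 0, 0], "delta_rot": [0, -1, 0], "fingers": -1}, {"slide": [0, 0, 0], "delta_rot": [0, -1, 0], "fingers": -1}, {"slide": [0, 0, 0], "delta_rot": [0, -1, 0], "fingers": -1}, {"slide": [0, 0, 0], "delta_rot": [0, -1, 0], "fingers": -1}, {"slide": [0, 0, 0], "delta_rot": [0, -1, 0], "fingers": -1}, {"slide": [0, 0, 0], "delta_rot": [0, -1, 0], "fingers": -1}, {"slide": [0, 0, 0], "delta_rot": [0, -1, 0], "fingers": -1}])

```text
time_s: 5.82
tcp_pos: [0.5023, 0.0357, 0.2329]
eef_rot: [179.9, 32.3, -172.5]
contact_force: [2.0, -2.0, 1.6]
gripper_width: 0.0006
gripper_force: 0.0
```

```bash
python3 - <<'E'
from plant import r
s=r.get_state(); print(s['time_s'],s['tcp_pos'],s['eef_rot'],s['joints'])
E
```

```text
5.825 [0.50225688 0.035735   0.23288818] [ 179.89013183   32.25388131 -172.52276866] [  32.39315179  -15.46676096  -57.49537803   36.30833846  -22.13301484
 -145.67899421]
```

```bash
cat > k.py <<'E'
import numpy as np
from scipy.spatial.transform import Rotation as Ro
from scipy.optimize import least_squares as ls
e=lambda a,v:Ro.from_euler(a,v,degrees=True)
D=[([-58.493,20.546,.682,0,-70.136],[.17454719,-.65153361,.22564076],[179.905,-.01,-165.005]),
([57.5611,15.0850,-28.7867,-.0241,-46.4512],[.42385,.30953,.08028],[-179.8,-.2,-165]),
([31.1653,-6.5987,-30.2092,-.002,-66.3407],[.40385,.02011,.23269],[180,0,-172.6]),
([32.3932,-15.4668,-57.4954,36.3083,-22.133],[.50226,.03574,.23289],[179.89,32.254,-172.523])]
def fk(q,P,s):
    h,L2,L3,Lt,d,a=P
    R=e('z',q[0])*e('y',q[1]-q[2])*e('x',s*q[3])*e('y',-q[4])
    x=e('z',q[0]).apply(e('y',q[1]).apply([0,0,L2])+e('y',q[1]-q[2]).apply([L3,0,a]))+[0,0,h]+R.apply([Lt,d,0])
    return x,R.apply([1,0,0])
E
python3 - <<'E'
from k import *
for s in(1,-1):
    f=lambda P:np.concatenate([fk(q,P,s)[0]-t for q,t,_ in D])
    o=ls(f,[.2,.6,.47,.3,-.19,0]); print(s,o.x.round(4),abs(o.fun).max().round(4))
    print(fk(D[3][0],o.x,s)[1],e('xyz',D[3][2]).apply([0,0,1]))
E
```

```text
1 [ 0.3483  0.4901  0.4323  0.4786 -0.2144  0.0996] 0.1267
[ 0.2898533   0.44809985 -0.84569001] [ 0.52888502  0.07134938 -0.84568901]
-1 [ 1.983e-01  6.014e-01  4.631e-01  3.782e-01 -1.918e-01  4.000e-04] 0.0007
[ 0.52888335  0.07134994 -0.84569001] [ 0.52888502  0.07134938 -0.84568901]
```

```bash
cat >> k.py <<'E'
P=[.1983,.6014,.4631,.3782,-.1918,.0004]
lo=np.array([-175,-81,-57.5,-173,-174]);hi=np.array([175,121,71,95,-1.])
def ik(x,z,q0):
    z=np.array(z)/np.linalg.norm(z)
    o=ls(lambda q:np.r_[(fk(q,P,-1)[0]-x)*5,fk(q,P,-1)[1]-z],np.clip(q0,lo+.1,hi-.1),bounds=(lo,hi),x_scale=30.)
    return o.x,abs(o.fun).max()
def dirv(t,psi): t,psi=np.radians([t,psi]); return np.array([np.sin(t)*np.cos(psi),np.sin(t)*np.sin(psi),-np.cos(t)])
E
python3 - <<'E'
from k import *
rng=np.random.default_rng(0); np.set_printoptions(precision=0,suppress=True)
for t in(50,60,70,80,90):
  for psi in(-40,-20,7,30,50):
    S=[]
    for x in([.64,.022,.085],[.64,.022,.18]):
        L=[]
        for i in range(10):
            q,c=ik(np.array(x),dirv(t,psi),lo+(hi-lo)*rng.random(5) if i else D[3][0])
            if c<.003 and not any(abs(q-w).max()<3 for w in L): L.append(q)
        S.append(L)
    if S[0] and S[1]:print(t,psi,*S[0],'|',*S[1])
E
```

```text
50 30 [-12.  17. -24. -78. -31.] | [ -4.   7. -22. -60. -30.]
50 50 [-15.  23. -15. -66. -49.] | [-12.  14. -13. -59. -52.]
60 7 [ -28.   22.  -44. -132.  -42.] | [ -14.    5.  -33. -108.  -19.]
60 30 [-24.  23. -27. -96. -45.] | [-18.  11. -24. -83. -41.]
60 50 [-23.  28. -16. -77. -58.] | [-21.  18. -14. -72. -60.]
70 7 [ -34.   36.  -51. -138.  -68.] | [ -30.   14.  -45. -130.  -47.]
70 30 [ -33.   32.  -31. -105.  -60.] | [-29.  17. -28. -97. -54.]
70 50 [-29.  34. -17. -85. -68.] | [-28.  24. -16. -81. -68.]
80 7 [ -36.   53.  -53. -137.  -91.] | [ -36.   29.  -52. -136.  -73.]
80 30 [ -38.   42.  -33. -109.  -74.] | [ -36.   26.  -32. -106.  -69.]
80 50 [-33.  42. -17. -90. -78.] | [-33.  31. -17. -88. -78.]
90 7 [ -36.   65.  -49. -135. -108.] | [ -37.   46.  -53. -136.  -97.]
90 30 [ -39.   53.  -31. -111.  -88.] | [ -39.   37.  -33. -110.  -83.]
90 50 [-36.  50. -16. -94. -88.] | [-35.  38. -17. -94. -87.]
```

```bash
cat > path.py <<'E'
from k import *
np.set_printoptions(precision=1,suppress=True)
def Rt(t,psi): return (e('xyz',[180,0,psi-180])*e('y',-t)) # tool pose
def run(W,q):
    # W: list (x,t,psi,n)
    x,t,psi=W[0]; 
    for (X,T,PS,n) in W[1:]:
        mx=0
        for i in range(1,n+1):
            f=i/n; q2,c=ik(np.array(x)+(np.array(X)-x)*f,dirv(t+(T-t)*f,psi+(PS-psi)*f),q); mx=max(mx,abs(q2-q).max()); q=q2
            if c>.003: print('bad',i,c)
        Rw=e('z',q[0])*e('y',q[1]-q[2])*e('x',-q[3])*e('y',-q[4])
        M=(Rw*e('y',90)).inv()*Rt(T,PS); j6=M.as_euler('xyz',degrees=True)
        el=e('z',q[0]).apply(e('y',q[1]-q[2]).apply([P[2],0,0])+e('y',q[1]).apply([0,0,P[1]]))+[0,0,P[0]]
        print(X,T,PS,q,'rot',j6,'step',mx,'wrist',(100*el),100*(el+Rw.apply([0,P[4],0])))
        x,t,psi=np.array(X),T,PS
    return q
E
python3 - <<'E'
from path import *
for q,x,w in D:
    Rw=e('z',q[0])*e('y',q[1]-q[2])*e('x',-q[3])*e('y',-q[4])
    print(((Rw*e('y',90)).inv()*e('xyz',w)).as_euler('xyz',degrees=True))
print('j6 -16.5 -132.6 -113.7 -145.7')
for psi in(7.5,12):
  run([([.502,.036,.233],32.3,7.5),([.45,-.1,.25],20,7.5,6),([.45,-.30,.25],20,psi,5),([.45,-.30,.25],80,psi,16),([.52,.0,.2],80,psi,6),([.52,.0,.08],80,psi,4),([.637,.022,.08],80,psi,4),([.637,.022,.19],80,psi,6)],np.array(D[3][0]))
E
```

```text
[ -0.1   0.  -73.5]
[-0.  -0.  42.5]
[ 0.   0.  23.8]
[ 0.  -0.  55.7]
j6 -16.5 -132.6 -113.7 -145.7
[0.45, -0.1, 0.25] 20 7.5 [ 14.1 -13.9 -37.7   3.1 -46.4] rot [0.  0.  8.3] step 9.039521612124137 wrist [27.1  6.8 59.6] [ 32.2 -11.7  60.5]
[0.45, -0.3, 0.25] 20 7.5 [-20.   -1.1 -21.1 -11.5 -52.6] rot [  0.   0. -33.] step 7.650560428022639 wrist [ 39.8 -14.5  64.1] [ 32.2 -31.7  60.5]
[0.45, -0.3, 0.25] 80 7.5 [-75.7  15.7 -29.  -87.6 -78.1] rot [  -0.    -0.  -133.8] step 6.494354526580025 wrist [ 12.2 -47.7  45.2] [  8.1 -34.8  31.5]
bad 6 0.01972474935174684
[0.52, 0.0, 0.2] 80 7.5 [ -52.1   20.8  -57.5 -116.7  -73.6] rot [   1.2   -0.8 -169.1] step 6.743454924815552 wrist [ 18.9 -24.3  30.7] [15.4 -5.7 27.2]
bad 1 0.04693286154771398
bad 2 0.06579627196703017
bad 3 0.06344631143892476
bad 4 0.03957188821220478
[0.52, 0.0, 0.08] 80 7.5 [ -53.7   72.2  -57.5 -116.2  -99.5] rot [  2.3   1.2 145. ] step 14.785052085976844 wrist [ 16.4 -22.3   2.6] [15.4 -6.6 13.6]
bad 1 0.017884533523172486
[0.637, 0.022, 0.08] 80 7.5 [ -36.8   53.7  -52.3 -136.5  -91.6] rot [ -0.    0.  168.9] st
[... 605 characters left out ...]
852384390199006 wrist [ 13.7 -49.9  45.4] [  8.6 -37.7  31.5]
[0.52, 0.0, 0.2] 80 12 [ -52.2   21.9  -55.1 -113.2  -74.6] rot [   0.    -0.  -167.9] step 7.488496520278915 wrist [ 20.1 -25.9  30.5] [15.5 -7.7 26.6]
bad 2 0.004736262931904656
[0.52, 0.0, 0.08] 80 12 [ -54.4   66.3  -56.6 -115.2  -93.9] rot [  0.   0. 150.] step 12.57942994827636 wrist [ 17.4 -24.3   5.2] [15.5 -7.7 14.6]
[0.637, 0.022, 0.08] 80 12 [ -38.2   50.6  -48.5 -130.7  -85.8] rot [ -0.    0.  173.1] step 5.249531730826966 wrist [ 30.8 -24.2  12.3] [27.2 -5.5 14.6]
[0.637, 0.022, 0.19] 80 12 [ -36.4   25.1  -47.1 -127.7  -68.6] rot [   0.    -0.  -165.8] step 4.389561939902713 wrist [ 31.9 -23.5  30.2] [27.2 -5.5 25.6]
```

```bash
python3 - <<'E'
from path import *
from h import ray; import pickle
C=pickle.load(open('c.pkl','rb'))
print(ray(C['top'],(382,258),.05),ray(C['top'],(400,180),.08))
for psi,t in((12,72),(15,72),(15,68)):
  run([([.502,.036,.233],32.3,7.5),([.45,-.1,.25],20,7.5,6),([.45,-.30,.25],20,psi,5),([.45,-.30,.25],t,psi,16),([.575,0.005,.22],t,psi,6),([.575,.005,.07],t,psi,4),([.637,.022,.07],t,psi,4),([.637,.022,.18],t,psi,6)],np.array(D[3][0]))
E
```

```text
[ 0.4 -0.3  0.1] [ 0.6 -0.3  0.1]
[0.45, -0.1, 0.25] 20 7.5 [ 14.1 -13.9 -37.7   3.1 -46.4] rot [0.  0.  8.3] step 9.039521612124137 wrist [27.1  6.8 59.6] [ 32.2 -11.7  60.5]
[0.45, -0.3, 0.25] 20 12 [-21.4  -0.2 -19.5 -13.3 -54.6] rot [ -0.    0.  -39.6] step 8.040035244937648 wrist [ 40.5 -15.8  64.7] [ 32.3 -32.7  60.5]
[0.45, -0.3, 0.25] 72 12 [-70.1  11.2 -24.1 -79.4 -73.4] rot [  -0.    -0.  -122.5] step 5.081245298801846 wrist [ 16.8 -46.5  52. ] [  9.8 -37.5  36.7]
[0.575, 0.005, 0.22] 72 12 [ -34.7    3.9  -43.5 -111.3  -48. ] rot [  -0.    -0.  -138.4] step 8.350166817563391 wrist [ 29.1 -20.2  45.8] [22.3 -7.  33.7]
[0.575, 0.005, 0.07] 72 12 [ -45.1   44.7  -52.8 -124.6  -76.2] rot [ -0.   -0.  173.5] step 11.085577817147385 wrist [ 25.6 -25.7  16.6] [22.3 -7.  18.7]
[0.637, 0.022, 0.07] 72 12 [ -36.4   40.8  -47.8 -131.3  -71.1] rot [  -0.     0.  -178.9] step 2.3788864710484603 wrist [ 32.6 -24.   19. ] [28.5 -5.3 18.7]
[0.637, 0.022, 0.18] 72 12 [ -31.7   16.2  -42.6 -123.1  -51.6] rot [   0.     0.  -152.8] step 4.229221126714265 wrist [ 34.7 -21.4  38. ] [28.5 -5.3 
[... 1450 characters left out ...]
.4] step 4.4288828764574575 wrist [ 19.6 -45.9  54.9] [ 11.1 -39.1  39.1]
[0.575, 0.005, 0.22] 68 15 [ -28.8    0.8  -38.4 -101.7  -41. ] rot [   0.    -0.  -125.1] step 7.348048659573138 wrist [ 32.1 -17.7  50.7] [23.6 -8.6 36.1]
[0.575, 0.005, 0.07] 68 15 [ -42.5   35.2  -48.6 -120.2  -64.8] rot [   0.    -0.  -174.2] step 9.895430054200897 wrist [ 29.2 -26.8  23. ] [23.6 -8.5 21.2]
[0.637, 0.022, 0.07] 68 15 [ -34.4   33.9  -43.5 -125.7  -60.2] rot [  -0.    0. -169.] step 2.1704177252491377 wrist [ 36.  -24.7  24.6] [29.8 -6.9 21.2]
[0.637, 0.022, 0.18] 68 15 [ -27.4   12.   -37.  -113.5  -43. ] rot [  -0.    -0.  -139.6] step 3.8938583893750582 wrist [ 38.1 -19.8  43.7] [29.8 -6.9 32.1]
```

```bash
cat > mv.py <<'E'
from k import *
def mv(rot,d,n): # rot rpy deg, world shift
    return (e('xyz',rot).inv().apply(np.array(d))/.15/n).round(3)
E
python3 - <<'E'
from path import *; from mv import *
R=e('xyz',[180,20,-172.5])
print(mv([180,20,-172.5],[-.052,-.136,.017],4),mv([180,20,-172.5],[0,-.2,0],4), R.inv().apply([0,0,np.radians(4.5)])/.08)
print(mv([180,72,-168],[.125,.305,-.03],7))
E
```

```text
[ 0.1 -0.2 -0.1] [ 0.  -0.3 -0. ] [-0.3  0.  -0.9]
[-0.   0.3  0.2]
```

```bash
python3 - <<'E'
from path import *; from mv import *
np.set_printoptions(precision=3,suppress=True)
R=e('xyz',[180,20,-172.5])
print(mv([180,20,-172.5],[-.052,-.336,.017],7), R.inv().apply([0,0,np.radians(4.5)])/.08)
E
```

```text
[ 0.08  -0.311 -0.046] [-0.336  0.    -0.923]
```

Request:
play_rows(rows=[{"slide": [0, 0, 0], "delta_rot": [0, 0.89, 0], "fingers": -1}, {"slide": [0, 0, 0], "delta_rot": [0, 0.89, 0], "fingers": -1}, {"slide": [0, 0, 0], "delta_rot": [0, 0.89, 0], "fingers": -1}])

```text
time_s: 6.2
tcp_pos: [0.5023, 0.0351, 0.2328]
eef_rot: [179.9, 19.7, -172.5]
contact_force: [0.4, -1.2, 0.8]
gripper_width: 0.0003
gripper_force: 0.0
```

Request:
play_rows(rows=[{"slide": [0.08, -0.311, -0.046], "delta_rot": [0, 0, 0], "fingers": -1}, {"slide": [0.08, -0.311, -0.046], "delta_rot": [0, 0, 0], "fingers": -1}, {"slide": [0.08, -0.311, -0.046], "delta_rot": [0, 0, 0], "fingers": -1}, {"slide": [0.08, -0.311, -0.046], "delta_rot": [0, 0, 0], "fingers": -1}, {"slide": [0.08, -0.311, -0.046], "delta_rot": [0, 0, 0], "fingers": -1}, {"slide": [0.08, -0.311, -0.046], "delta_rot": [0, 0, 0], "fingers": -1}, {"slide": [0.08, -0.311, -0.046], "delta_rot": [0, 0, 0], "fingers": -1}, {"slide": [0, 0, 0], "delta_rot": [-0.336, 0, -0.923], "fingers": -1}])

```text
time_s: 7.2
tcp_pos: [0.4495, -0.3043, 0.2491]
eef_rot: [180.0, 19.8, -168.2]
contact_force: [0.9, 0.2, 0.2]
gripper_width: 0.0009
gripper_force: 0.0
```

Request:
play_rows(rows=[{"slide": [0, 0, 0], "delta_rot": [0, -0.95, 0], "fingers": -1}, {"slide": [0, 0, 0], "delta_rot": [0, -0.95, 0], "fingers": -1}, {"slide": [0, 0, 0], "delta_rot": [0, -0.95, 0], "fingers": -1}, {"slide": [0, 0, 0], "delta_rot": [0, -0.95, 0], "fingers": -1}, {"slide": [0, 0, 0], "delta_rot": [0, -0.95, 0], "fingers": -1}, {"slide": [0, 0, 0], "delta_rot": [0, -0.95, 0], "fingers": -1}])

```text
time_s: 7.95
tcp_pos: [0.4503, -0.3015, 0.2497]
eef_rot: [-179.9, 46.1, -168.0]
contact_force: [-0.1, 0.0, -1.1]
gripper_width: 0.0006
gripper_force: 0.0
```

Request:
play_rows(rows=[{"slide": [0, 0, 0], "delta_rot": [0, -0.95, 0], "fingers": -1}, {"slide": [0, 0, 0], "delta_rot": [0, -0.95, 0], "fingers": -1}, {"slide": [0, 0, 0], "delta_rot": [0, -0.95, 0], "fingers": -1}, {"slide": [0, 0, 0], "delta_rot": [0, -0.95, 0], "fingers": -1}, {"slide": [0, 0, 0], "delta_rot": [0, -0.95, 0], "fingers": -1}, {"slide": [0, 0, 0], "delta_rot": [0, -0.95, 0], "fingers": -1}])

```text
time_s: 8.7
tcp_pos: [0.4501, -0.302, 0.2496]
eef_rot: [-179.9, 72.2, -168.0]
contact_force: [0.2, 0.0, 0.0]
gripper_width: 0.0002
gripper_force: 0.0
```

```bash
python3 - <<'E'
from plant import r
from mv import *
import numpy as np
s=r.get_state(); print(s['time_s'],s['tcp_pos'],s['eef_rot'],np.round(s['joints'],1))
x=np.array(s['tcp_pos'])
print(mv(s['eef_rot'],np.array([.575,.005,.22])-x,7))
E
```

```text
8.7 [ 0.45005971 -0.30203276  0.24961368] [-179.89762473   72.23755026 -168.01988742] [-70.3  11.5 -24.1 -79.6 -73.6  32.9]
[-0.027  0.262  0.177]
```

Request:
play_rows(rows=[{"slide": [-0.027, 0.262, 0.177], "delta_rot": [0, 0, 0], "fingers": -1}, {"slide": [-0.027, 0.262, 0.177], "delta_rot": [0, 0, 0], "fingers": -1}, {"slide": [-0.027, 0.262, 0.177], "delta_rot": [0, 0, 0], "fingers": -1}, {"slide": [-0.027, 0.262, 0.177], "delta_rot": [0, 0, 0], "fingers": -1}, {"slide": [-0.027, 0.262, 0.177], "delta_rot": [0, 0, 0], "fingers": -1}, {"slide": [-0.027, 0.262, 0.177], "delta_rot": [0, 0, 0], "fingers": -1}, {"slide": [-0.027, 0.262, 0.177], "delta_rot": [0, 0, 0], "fingers": -1}, {"slide": [0, 0, 0], "delta_rot": [0, 0, 0], "fingers": -1}])

```text
time_s: 9.7
tcp_pos: [0.5745, 0.0087, 0.2186]
eef_rot: [179.7, 72.0, -168.2]
contact_force: [0.3, -0.7, -0.0]
gripper_width: 0.0007
gripper_force: 0.0
```

```bash
python3 - <<'E'
from plant import r
from mv import *
import numpy as np,cv2
s=r.get_state(); print(s['time_s'],s['tcp_pos'],s['eef_rot'],np.round(s['joints'],1),s['contact_force'])
x=np.array(s['tcp_pos'])
print(mv(s['eef_rot'],np.array([.575,.005,.07])-x,6), mv(s['eef_rot'],[.062,.017,0],4),mv(s['eef_rot'],[0,0,.01],1))
c=r.capture('wrist'); print(c['fx'],c['cx'],c['cy'],c['T_tool_cam'])
b=c['image']; a=r.capture('scene')['image'][60:300,140:380]
o=np.zeros((420,800,3),np.uint8); o[:, :480]=cv2.resize(b,(480,360)).repeat(1,0)[:0].shape and 0; o[:360,:480]=cv2.resize(b,(480,360)); o[:320,480:]=cv2.resize(a,(320,320))
cv2.imwrite('pics/w1.png',o)
E
```

```text
9.7 [0.57452496 0.00871599 0.21862116] [ 179.67204544   72.03195157 -168.21854812] [ -34.6    4.1  -43.8 -111.9  -48.3   49.1] [ 0.25513262 -0.71356523 -0.02132913]
[ 0.157 -0.004  0.051] [-0.033  0.006  0.102] [-0.063  0.    -0.021]
328.3426043406808 285.34432412596027 211.39009902890933 [[ 5.27435456e-04 -9.61056449e-01 -2.76351631e-01  7.28779672e-02]
 [ 9.99998031e-01  1.03551715e-03 -1.69261174e-03 -4.10605851e-04]
 [ 1.91286228e-03 -2.76350195e-01  9.61055103e-01 -1.59310066e-01]
 [ 0.00000000e+00  0.00000000e+00  0.00000000e+00  1.00000000e+00]]
```

View pics/w1.png

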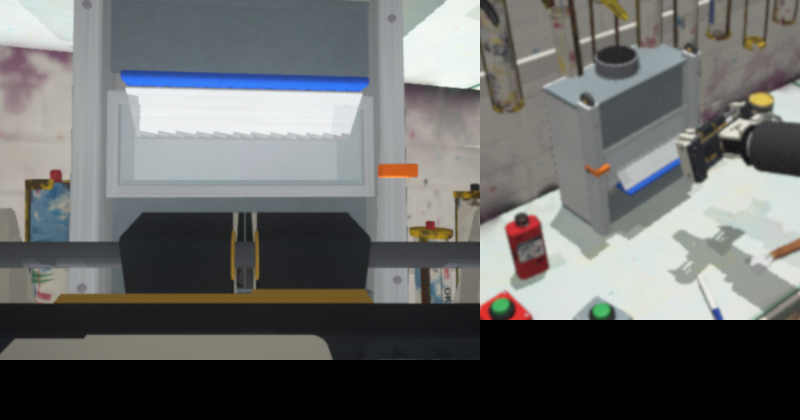

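The wrist view is upside down. The lip's lower edge runs (121,71)–(367,74) and the marker's upper edge is at (398,177), in the 480-wide view. The way is clear, so I lower.

Request:
play_rows(rows=[{"slide": [0.157, -0.004, 0.051], "delta_rot": [0, 0, 0], "fingers": -1}, {"slide": [0.157, -0.004, 0.051], "delta_rot": [0, 0, 0], "fingers": -1}, {"slide": [0.157, -0.004, 0.051], "delta_rot": [0, 0, 0], "fingers": -1}, {"slide": [0.157, -0.004, 0.051], "delta_rot": [0, 0, 0], "fingers": -1}, {"slide": [0.157, -0.004, 0.051], "delta_rot": [0, 0, 0], "fingers": -1}, {"slide": [0.157, -0.004, 0.051], "delta_rot": [0, 0, 0], "fingers": -1}, {"slide": [0, 0, 0], "delta_rot": [0, 0, 0], "fingers": -1}])

```text
time_s: 10.68
tcp_pos: [0.5754, 0.0015, 0.067]
eef_rot: [178.6, 71.8, -169.5]
contact_force: [-0.7, 0.3, 0.7]
gripper_width: 0.0005
gripper_force: 0.0
```

```bash
python3 - <<'E'
from plant import r
from mv import *
import numpy as np,cv2,pickle
s=r.get_state(); print(s['time_s'],s['tcp_pos'],s['eef_rot'],np.round(s['joints'],1),s['contact_force'])
c=r.capture('wrist'); pickle.dump((s,c),open('w2.pkl','wb'))
b=c['image']; a=r.capture('scene')['image'][120:260,200:360]
o=np.zeros((580,800,3),np.uint8); o[:420,:560]=b; o[:210,560:]=cv2.resize(a,(240,210))
cv2.imwrite('pics/w2.png',o)
E
```

```text
10.675 [0.57542702 0.00148945 0.06700053] [ 178.59118513   71.84145564 -169.51860434] [ -45.4   45.   -52.3 -124.4  -75.9   95.9] [-0.67436439  0.31191267  0.70735701]
```

View pics/w2.png

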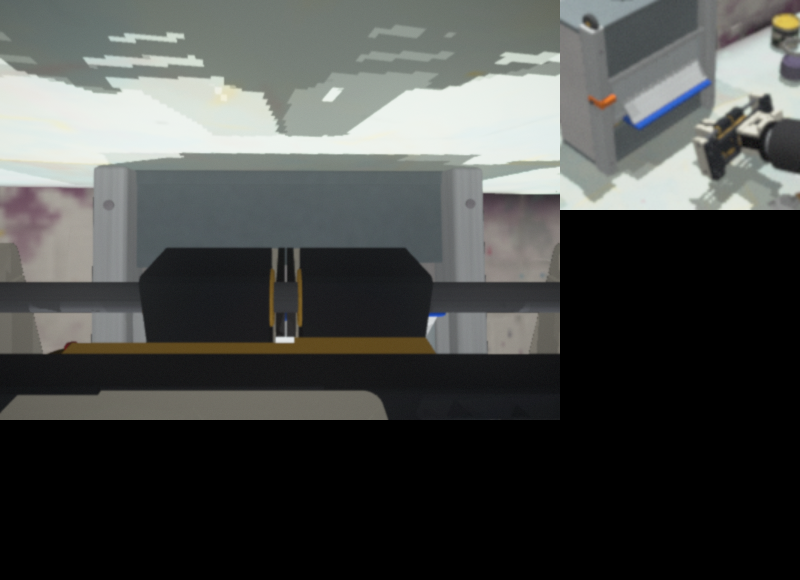

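The wrist sees only the apron now, and the scene crop shows the gripper low, in front of and below the lip. I'll work out the lip and marker heights from the first wrist view and the cabinet plane.

```bash
python3 - <<'E'
from mv import *
import pickle
s,c=pickle.load(open('w2.pkl','rb')); T=np.array(c['T_tool_cam'])
p=np.array([.57452,.00872,.21862]); R=e('xyz',[179.672,72.032,-168.219])
n=np.array([np.cos(np.radians(7.4)),np.sin(np.radians(7.4)),0]); m=np.array([.6208,.0203,0])
def hit(u,off):
    u=np.array(u)*560/480; d=np.array([(u[0]-c['cx'])/c['fx'],(u[1]-c['cy'])/c['fy'],1])
    o=p+R.apply(T[:3,3]); d=R.apply(T[:3,:3]@d); return o+d*((m+off*n-o)@n)/(d@n)
for k,u,f in(('lipL',(368,76),0),('lipR',(121,70),0),('mark',(398,177),.027)): print(k,hit(u,f).round(4))
x=np.array(s['tcp_pos']); tgt=m+.017*n; tgt[2]=.070
print(tgt,mv(s['eef_rot'],tgt-x,4),mv(s['eef_rot'],[0,0,.01],1), mv(s['eef_rot'],-.05*n,1))
E
```

```text
lipL [0.6079 0.1196 0.1037]
lipR [ 0.6334 -0.0767  0.1055]
mark [0.6293 0.1648 0.1859]
[0.63765841 0.02248953 0.07      ] [-0.039  0.013  0.102] [-0.063  0.001 -0.021] [ 0.104  0.026 -0.316]
```

Request:
play_rows(rows=[{"slide": [-0.039, 0.013, 0.102], "delta_rot": [0, 0, 0], "fingers": -1}, {"slide": [-0.039, 0.013, 0.102], "delta_rot": [0, 0, 0], "fingers": -1}, {"slide": [-0.039, 0.013, 0.102], "delta_rot": [0, 0, 0], "fingers": -1}, {"slide": [-0.039, 0.013, 0.102], "delta_rot": [0, 0, 0], "fingers": -1}, {"slide": [0, 0, 0], "delta_rot": [0, 0, 0], "fingers": -1}])

```text
time_s: 11.4
tcp_pos: [0.6394, 0.024, 0.0771]
eef_rot: [-179.3, 72.3, -167.3]
contact_force: [-1.2, 1.3, -0.1]
gripper_width: 0.0005
gripper_force: 0.0
```

Request:
play_rows(rows=[{"slide": [-0.032, 0, -0.0105], "delta_rot": [0, 0, 0], "fingers": -1}, {"slide": [-0.032, 0, -0.0105], "delta_rot": [0, 0, 0], "fingers": -1}, {"slide": [-0.032, 0, -0.0105], "delta_rot": [0, 0, 0], "fingers": -1}, {"slide": [0, 0, 0], "delta_rot": [0, 0, 0], "fingers": -1}])

```text
time_s: 11.9
tcp_pos: [0.638, 0.0236, 0.0897]
eef_rot: [-180.0, 72.1, -168.1]
contact_force: [-0.7, -0.1, -1.4]
gripper_width: 0.0004
gripper_force: 0.8
```

Request:
play_rows(rows=[{"slide": [-0.051, 0, -0.0168], "delta_rot": [0, 0, 0], "fingers": -1}, {"slide": [-0.051, 0, -0.0168], "delta_rot": [0, 0, 0], "fingers": -1}, {"slide": [-0.051, 0, -0.0168], "delta_rot": [0, 0, 0], "fingers": -1}, {"slide": [-0.051, 0, -0.0168], "delta_rot": [0, 0, 0], "fingers": -1}, {"slide": [-0.051, 0, -0.0168], "delta_rot": [0, 0, 0], "fingers": -1}, {"slide": [-0.051, 0, -0.0168], "delta_rot": [0, 0, 0], "fingers": -1}, {"slide": [-0.051, 0, -0.0168], "delta_rot": [0, 0, 0], "fingers": -1}, {"slide": [0, 0, 0], "delta_rot": [0, 0, 0], "fingers": -1}])

```text
time_s: 12.9
tcp_pos: [0.6382, 0.0238, 0.1475]
eef_rot: [-179.7, 72.2, -167.7]
contact_force: [-1.1, -0.2, -1.3]
gripper_width: 0.0007
gripper_force: 0.2
```

```bash
python3 - <<'E'
from plant import r
import numpy as np,cv2
s=r.get_state(); print(s['tcp_pos'],s['eef_rot'],s['contact_force'])
a=r.capture('scene')['image'][130:220,205:325]; a=cv2.resize(a,None,fx=6,fy=6,interpolation=cv2.INTER_CUBIC)
cv2.imwrite('pics/lift.png',a)
E
```

```text
[0.63818735 0.02376308 0.14749035] [-179.70202478   72.2488711  -167.73814169] [-1.10129888 -0.15307977 -1.31938975]
```

View pics/lift.png

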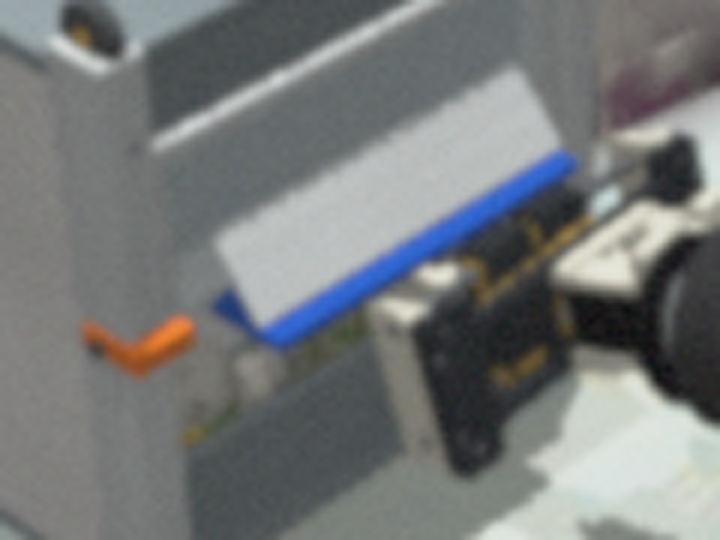

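The lip has risen: its left lower corner is now at crop (278,347), right corner (578,168). The marker's front top edge is about (164,333).

```bash
python3 - <<'E'
from h import *
from scipy.optimize import least_squares as ls
c=pickle.load(open('c.pkl','rb'))['scene']
def zf(xy,u):
    f=lambda z:(lambda q:q[:2]/q[2])(P(c)@np.r_[xy,z,1])-u
    o=ls(f,[.15]); return o.x,o.fun
for xy,cr in(((.608,.1185),(278,347)),((.6335,-.0766),(578,168)),((.6293,.1644),(164,333))): print(zf(xy,(205+cr[0]/6-.4,130+cr[1]/6-.4)))
for xy,u in(((.608,.1185),(252.9,205.9)),((.6335,-.0766),(300.3,176.8))): print('before',zf(xy,u))
E
```

```text
(array([0.17069975]), array([ 0.18669078, -0.01201595]))
(array([0.17045636]), array([0.07290075, 0.00175206]))
(array([0.1876386]), array([-0.22125738,  0.02187032]))
before (array([0.10668865]), array([-0.58819835,  0.03785812]))
before (array([0.10173172]), array([0.2446906 , 0.00588078]))
```

Request:
play_rows(rows=[{"slide": [-0.013, 0, -0.0042], "delta_rot": [0, 0, 0], "fingers": -1}, {"slide": [-0.013, 0, -0.0042], "delta_rot": [0, 0, 0], "fingers": -1}, {"slide": [-0.013, 0, -0.0042], "delta_rot": [0, 0, 0], "fingers": -1}, {"slide": [-0.013, 0, -0.0042], "delta_rot": [0, 0, 0], "fingers": -1}, {"slide": [-0.013, 0, -0.0042], "delta_rot": [0, 0, 0], "fingers": -1}, {"slide": [0, 0, 0], "delta_rot": [0, 0, 0], "fingers": -1}])

```text
time_s: 13.7
tcp_pos: [0.6379, 0.0236, 0.1564]
eef_rot: [-180.0, 72.1, -168.0]
contact_force: [-0.0, 0.3, -1.9]
gripper_width: 0.0002
gripper_force: 1.2
```

Request:
play_rows(rows=[{"slide": [-0.013, 0, -0.0042], "delta_rot": [0, 0, 0], "fingers": -1}, {"slide": [-0.013, 0, -0.0042], "delta_rot": [0, 0, 0], "fingers": -1}, {"slide": [-0.013, 0, -0.0042], "delta_rot": [0, 0, 0], "fingers": -1}, {"slide": [-0.013, 0, -0.0042], "delta_rot": [0, 0, 0], "fingers": -1}, {"slide": [-0.013, 0, -0.0042], "delta_rot": [0, 0, 0], "fingers": -1}, {"slide": [-0.013, 0, -0.0042], "delta_rot": [0, 0, 0], "fingers": -1}, {"slide": [0, 0, 0], "delta_rot": [0, 0, 0], "fingers": -1}])

```text
time_s: 14.58
tcp_pos: [0.638, 0.0237, 0.1688]
eef_rot: [-179.9, 72.1, -168.0]
contact_force: [0.3, -0.0, -1.6]
gripper_width: 0.0001
gripper_force: 1.1
```

```bash
python3 - <<'E'
from plant import r
import numpy as np,cv2
s=r.get_state(); print(s['tcp_pos'],s['eef_rot'],s['contact_force'])
a=r.capture('scene')['image'][130:220,205:325]; a=cv2.resize(a,None,fx=6,fy=6,interpolation=cv2.INTER_CUBIC)
cv2.imwrite('pics/lift2.png',a)
E
```

```text
[0.6379673  0.02365803 0.16879371] [-179.94818596   72.13830978 -167.99869189] [ 0.27041301 -0.0319086  -1.64310684]
```

View pics/lift2.png

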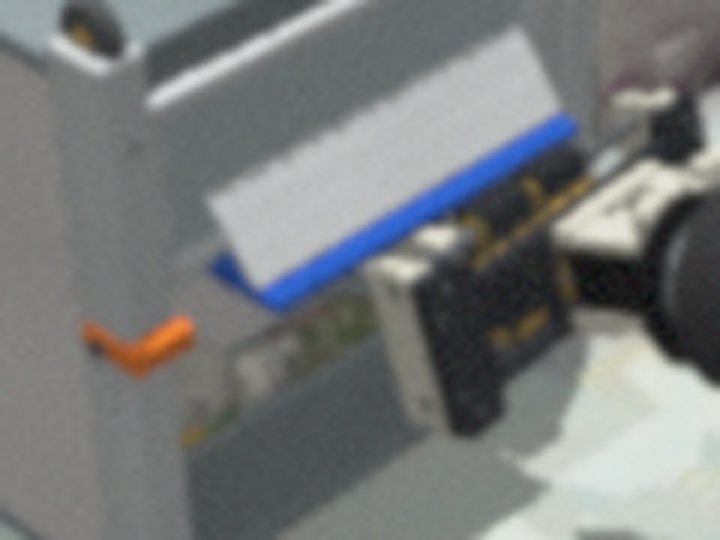

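The lip corners are now at (278,310) and (580,129), so z is about 0.192, slightly above the marker at about 0.186–0.188. I back off and measure exactly with the wrist camera.

Request:
play_rows(rows=[{"slide": [0.05, 0, 0.0168], "delta_rot": [0, 0, 0], "fingers": -1}, {"slide": [0.05, 0, 0.0168], "delta_rot": [0, 0, 0], "fingers": -1}, {"slide": [0.104, 0.026, -0.316], "delta_rot": [0, 0, 0], "fingers": -1}, {"slide": [0.104, 0.026, -0.316], "delta_rot": [0, 0, 0], "fingers": -1}, {"slide": [-0.25, 0, -0.084], "delta_rot": [0, 0, 0], "fingers": -1}, {"slide": [-0.25, 0, -0.084], "delta_rot": [0, 0, 0], "fingers": -1}, {"slide": [-0.2, 0, -0.06], "delta_rot": [0, 0, 0], "fingers": -1}, {"slide": [0, 0, 0], "delta_rot": [0, 0, 0], "fingers": -1}])

```text
time_s: 15.62
tcp_pos: [0.5394, 0.0117, 0.2636]
eef_rot: [-179.1, 72.4, -167.0]
contact_force: [-0.3, 0.6, -0.4]
gripper_width: 0.0007
gripper_force: 0.0
```

```bash
python3 - <<'E'
from plant import r
import numpy as np,cv2,pickle
s=r.get_state(); print(s['tcp_pos'],s['eef_rot'],s['contact_force'])
c=r.capture('wrist'); t=r.capture('top'); sc=r.capture('scene'); pickle.dump((s,c,t,sc),open('w3.pkl','wb'))
b=cv2.resize(c['image'][:260],None,fx=1.42,fy=1.42,interpolation=cv2.INTER_CUBIC)
t=cv2.resize(t['image'][150:200,215:335],None,fx=3.3,fy=3.3,interpolation=cv2.INTER_CUBIC)
q=cv2.resize(sc['image'][140:210,205:325],None,fx=3.3,fy=3.3,interpolation=cv2.INTER_CUBIC)
print(b.shape,t.shape,q.shape)
o=np.zeros((600,800,3),np.uint8); o[:b.shape[0],:b.shape[1]]=b; o[369:369+t.shape[0],:t.shape[1]]=t; o[369:600,400:400+q.shape[1]]=q[:231]
cv2.imwrite('pics/w3.png',o)
E
```

```text
[0.53943406 0.01172822 0.26356591] [-179.11800018   72.42455865 -166.99459719] [-0.31230736  0.57633781 -0.39521459]
(369, 795, 3) (165, 396, 3) (231, 396, 3)
```

View pics/w3.png

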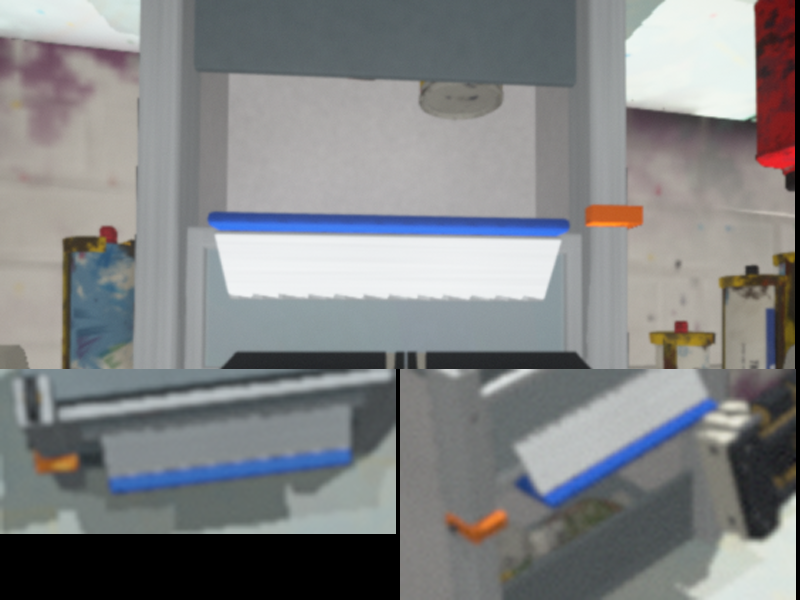

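The wrist view shows the lip's lower edge from (208,212) to (570,220) and the marker's upper (inverted) edge at (614,227). The sash is near level with the marker. Computing the difference.

```bash
python3 - <<'E'
from mv import *; from h import tri
import pickle
s,c,t,sc=pickle.load(open('w3.pkl','rb')); T=np.array(c['T_tool_cam'])
p=np.array(s['tcp_pos']); R=e('xyz',s['eef_rot'])
n=np.array([np.cos(np.radians(7.4)),np.sin(np.radians(7.4)),0]); m=np.array([.6208,.0203,0])
def hit(u,off):
    u=np.array(u)/1.42; d=np.array([(u[0]-c['cx'])/c['fx'],(u[1]-c['cy'])/c['fy'],1])
    o=p+R.apply(T[:3,3]); d=R.apply(T[:3,:3]@d); return o+d*((m+off*n-o)@n)/(d@n)
for k,u,f in(('lipL',(569,219.5),0),('lipR',(209,212),0),('mark',(614,227),.027),('markbot',(614,206.5),.027)): print(k,hit(u,f).round(4))
print(tri(sc,(251.3,181.3),t,(248.2,186.9)),tri(sc,(301,150.8),t,(321.3,178.4)))
E
```

```text
lipL [0.6078 0.1203 0.1888]
lipR [ 0.6333 -0.0763  0.1891]
mark [0.6292 0.1649 0.1873]
markbot [0.6292 0.165  0.1742]
(array([0.60607989, 0.11897737, 0.19238168]), array([0.33, 0.42])) (array([ 0.6327714 , -0.07652033,  0.19408513]), array([0.32, 0.44]))
```

```bash
python3 - <<'E'
import pickle,numpy as np
s,c,t,sc=pickle.load(open('w3.pkl','rb'))
I=c['image'].astype(int)
def edge(col,r0,r1,f):
    v=f(I[r0:r1,col-3:col+4].mean(1)); return np.round(v).astype(int)
blue=lambda p:p[:,0]-p[:,2]; org=lambda p:p[:,2]-p[:,0]
print('L149',edge(170,142,172,blue)); print('R',edge(385,142,172,blue)); print('mark',edge(432,138,168,org))
E
```

```text
L149 [ -1  -1  -1  -1  -1   0   7  35  73  92  96 104 114 129 149 166 174 181
 182 166  91  21   7   7   4   4   3   4   4   4]
R [ -1  -1  -1  -1  -1  -2  -1  -1  -2  -1   3  23  65  88  94 101 110 124
 145 166 177 184 183 158  69  13   6   5   4   3]
mark [ -3  -4  -3  -3  -1  15  70 134 154 158 156 156 157 157 156 157 158 166
 198 218 199 111  16  -3  -4  -4  -4  -4  -4  -4]
```

```bash
cat > meas.py <<'E'
from mv import *
n=np.array([np.cos(np.radians(7.4)),np.sin(np.radians(7.4)),0]); m=np.array([.6208,.0203,0])
def cross(v,h): # first rise above h
    i=np.argmax(v>h); return i-1+(h-v[i-1])/(v[i]-v[i-1])
def meas(s,c):
    T=np.array(c['T_tool_cam']);p=np.array(s['tcp_pos']); R=e('xyz',s['eef_rot']); I=c['image'].astype(float)
    def hit(u,off):
        d=np.array([(u[0]-c['cx'])/c['fx'],(u[1]-c['cy'])/c['fy'],1])
        o=p+R.apply(T[:3,3]); d=R.apply(T[:3,:3]@d); return o+d*((m+off*n-o)@n)/(d@n)
    for col in(170,278,385):
        v=(I[:,:,0]-I[:,:,2])[60:240,col-3:col+4].mean(1); u=cross(v,46)+60; print('lip',u.round(1),hit((col,u),0).round(4))
    A=(I[:,:,2]-I[:,:,0])[60:240,405:460]; cols=np.where((A>120).sum(0)>8)[0]; k=int(np.median(cols))
    v=A[:,k-3:k+4].mean(1); u=cross(v,75)+60; z=hit((405+k,u),.027); print('mark col',405+k,u.round(1),'bottom',z.round(4),'upper z',z[2]+.012)
E
python3 - <<'E'
from meas import *; import pickle
s,c,t,sc=pickle.load(open('w3.pkl','rb')); meas(s,c)
tgt=m+.015*n; tgt[2]=.26
print(tgt,mv(s['eef_rot'],tgt-np.array(s['tcp_pos']),3),mv(s['eef_rot'],[0,0,-.01],1))
E
```

```text
lip 149.3 [ 0.6312 -0.0596  0.1888]
lip 151.5 [0.6206 0.0221 0.1886]
lip 153.6 [0.6095 0.1074 0.1883]
mark col 432 144.1 bottom [0.6293 0.1646 0.173 ] upper z 0.1850057824270322
[0.63567507 0.02223193 0.26      ] [-0.057 -0.022  0.206] [0.064 0.    0.02 ]
```

Request:
play_rows(rows=[{"slide": [0.17, 0, 0.053], "delta_rot": [0, 0, 0], "fingers": -1}, {"slide": [0.17, 0, 0.053], "delta_rot": [0, 0, 0], "fingers": -1}, {"slide": [0, 0, 0], "delta_rot": [0, 0, 0], "fingers": -1}, {"slide": [0, 0, 0], "delta_rot": [0, 0, 0], "fingers": -1}])

```text
time_s: 16.27
tcp_pos: [0.5381, 0.0102, 0.2053]
eef_rot: [179.4, 72.0, -168.6]
contact_force: [0.6, -1.6, 0.4]
gripper_width: 0.0007
gripper_force: 0.0
```

```bash
python3 - <<'E'
from plant import r
from meas import *; import pickle,cv2
s=r.get_state(); c=r.capture('wrist'); print(s['tcp_pos'],s['eef_rot'],s['contact_force'],np.abs(s['qd']).max())
T=np.array(c['T_tool_cam']); print('cam',np.array(s['tcp_pos'])+e('xyz',s['eef_rot']).apply(T[:3,3]))
pickle.dump((s,c),open('w4.pkl','wb'))
cv2.imwrite('pics/w4.png',cv2.resize(c['image'],None,fx=1.42,fy=1.42,interpolation=cv2.INTER_CUBIC)[:596])
try: meas(s,c)
except Exception as x: print(x)
E
```

```text
[0.53806933 0.01017272 0.20530747] [ 179.39111977   71.96613105 -168.64028372] [ 0.5772188  -1.6121965   0.42048737] 2.6424506819223414
cam [ 0.36785952 -0.02616802  0.1853245 ]
lip 226.8 [ 0.6313 -0.0608  0.1882]
lip 226.5 [0.6207 0.021  0.1882]
lip 226.0 [0.6096 0.1063 0.1881]
mark col 434 209.6 bottom [0.6292 0.1653 0.1737] upper z 0.1857490490845219
```

View pics/w4.png

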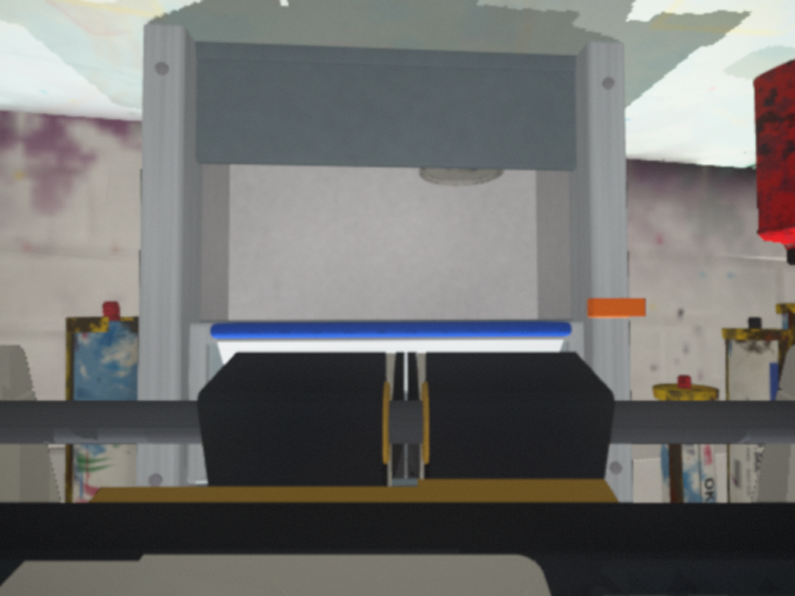

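In this level view the lip's underside is at row 322 and the marker's upper edge at 317, so the lip is about 2.5–3 mm high, within 8 mm. The gripper is clear, so I let it settle and hand in.

Request:
play_rows(rows=[{"slide": [0, 0, -0.1], "delta_rot": [0, 0, 0], "fingers": -1}, {"slide": [0, 0, 0], "delta_rot": [0, 0, 0], "fingers": -1}, {"slide": [0, 0, 0], "delta_rot": [0, 0, 0], "fingers": -1}, {"slide": [0, 0, 0], "delta_rot": [0, 0, 0], "fingers": -1}])

```text
time_s: 16.82
tcp_pos: [0.5244, 0.008, 0.2111]
eef_rot: [-180.0, 72.1, -167.9]
contact_force: [-0.3, -0.7, -0.6]
gripper_width: 0.0002
gripper_force: 0.0
```

```bash
python3 -c "
from plant import r
print(r.close_job())"
```

```text
the job is handed in; nothing more can be done
None
```

I pressed the green fan button and let it go, then pushed the sash up until its lip measured about 3 mm above the marker's upper edge (limit 8 mm). The arm is clear and the job is handed in at 17 s; no verdict came back.

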